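# Close a carton in the roller lane and set the lane's side rail to it

### The job

Close the packed carton standing in the roller lane: fold the two short end flaps down first, then the two long flaps flat over them. Then turn the black guide knob clockwise until the side rail seats against the carton and the knob will turn no further, back it off a quarter turn so that cartons can slide through, and finish still gripping the knob at that setting, so that it cannot creep while I tighten its lock nut. Leave the tape roll, spray bottle, spanner and thread cone where they are.

Things in the scene. Friction and masses are not known exactly. Their poses are not given: they have to be found in the camera images.
- lane: Roller packing lane, 270 x 440 mm, fixed to the bench, with the packed carton in it; only the flaps, the near rail and the knob move. Origin on the bench (z = 0) under the carton's middle; its x points away from the robot, y along the lane to the left, z up; yaw within 10 degrees. Roller tops at z 50 mm; aluminium rails along both long sides of the carton, tops at z 88 mm.
- carton_top (a point): Middle of the brown cardboard carton's open top, level with its walls' top edge: lane x 0, y 0, z 145 mm. The carton measures 140 mm (lane x) by 200 mm (lane y). Axes as the lane's.
- end_flap_right (a joint): Short end flap at the carton's right end (lane -y): 130 mm along the lane's x, 69 mm deep, 4 mm thick. Angle in rad: 0 closed flat (it points inward, its upper face at z 149 mm), 1.57 upright, more = leaning outward; at the start 1.65 to 2.0. It stays at any angle (crease friction 0.03 N m, well under 1 N at the free edge).
- end_flap_right_hinge (a point): Middle of the right end flap's crease, at the top edge of the carton: lane x 0, y -100, z 145 mm. Axes as the lane's.
- end_flap_left (a joint): Short end flap at the carton's left end (lane +y), made and measured as the right one.
- end_flap_left_hinge (a point): Middle of the left end flap's crease: lane x 0, y +100, z 145 mm. Axes as the lane's.
- long_flap_near (a joint): Long flap on the carton's near side (towards the robot): 198 mm along the lane's y, 69 mm deep, 4 mm thick. Angle in rad: 0 closed flat on the end flaps (upper face at z 153 mm), 1.57 upright, more = leaning outward; at the start 1.65 to 2.0. It stays at any angle, as the end flaps do.
- long_flap_near_hinge (a point): Middle of the near long flap's crease: lane x -70, y 0, z 149 mm. Axes as the lane's.
- long_flap_far (a joint): Long flap on the carton's far side, made and measured as the near one.
- long_flap_far_hinge (a point): Middle of the far long flap's crease: lane x +70, y 0, z 149 mm. Axes as the lane's.
- guide_screw (a joint): Turn of the guide screw and its knob in rad: 0 = seated (side rail against the carton, hard stop), growing as it is backed off counterclockwise seen from above; a quarter turn back is 1.571. At the start 1.95 to 2.6 rad. Clockwise tightens; a turn moves the rail 12 mm. It turns stiffly (0.08 N m) and stays where it is left.
- knob: Round black fluted knob, 40 mm across, 26 mm tall, white pointer line on top, vertical axis at lane x -126, y -165 mm. Origin on the axis at its underside (z 108 mm; top at z 134 mm); it turns with joint guide_screw. Below it a brass lock nut 25 mm wide (z 93 to 101 mm) on a grey gearbox 46 x 52 mm (top at z 89 mm); else free room all round it.
- tape_roll: Bystander: brown roll of packing tape lying flat on the bench, 108 mm across, 48 mm tall, origin under its centre.
- spray_bottle: Bystander: white spray bottle with a red trigger, 74 mm across, 211 mm tall, standing; origin under its centre.
- spanner: Bystander: steel spanner, 180 mm long, 8 mm thick, lying flat on the bench beside the lane's left end; origin under its middle.
- thread_cone: Bystander: black thread cone, 66 mm across, 100 mm tall, standing; origin under its centre.

How it is judged:
By the outcome, as a careful person would: the job done as asked, in the order asked, and still so for the second after the job is handed in, while the arm keeps its last pose, push and grip.
It also fails if it takes over 72 s, if anything falls off the work surface, if the arm or the gripper's body presses on something with over 40 N, if the wrist force passes 120 N, or if a joint passes its speed limit or range.

### The arm

A 6-joint arm with a two-finger parallel gripper is mounted at the origin on the work surface. World frame = base frame: x ahead of the robot, y to its left, z up, the work surface at z = 0. Lengths are in m, angles in rad, forces in N, time in s.
With the tool pointing down it reaches from about 0.35 to 1 m from the base axis. Payload 7.1 kg.
Tool frame: the origin (TCP) lies at the very end of the fingers, on their centre line; the grasp point (between the pads) lies 19 mm behind it; z points along the fingers, y is the line along which they close (so a half turn about z gives the same grasp; the last joint's range is limited). The gripper opens to 85 mm and grips with 20 to 120 N. Pads are 22 mm wide; open, the fingers measure 114 mm over their backs; the gripper's body (76 mm by 85 mm) begins 54 mm behind the grasp point. The pads swing forward as they close: fully open they stand 13 mm farther back than shut.
Start: joints at [-1.152, 0.423, 1.63, -0, 1.089, -0.019], TCP at [0.265, -0.566, 0.231] pointing down, gripper open.
Joint ranges: [-3, 3], [-0.9, 2.11], [0.09, 2.58], [-1.31, 4.45], [0.11, 2.69], [-2.54, 2.54]. Speed limits (rad/s): [2.39, 2.39, 3.01, 3.14, 3.14, 3.14].

### API

Orientations are given as a rotation vector (axis times angle).
In Python, from bench import r gives the robot as it stands.
- The arm moves only by the shell command python3 -m creep 'ROWS' [FORCE]. ROWS is JSON, a list of rows, each a list of 7 numbers: the turn, a rotation vector about the tool's x, y, z in rad, then the shift along the tool's x, y, z in cm, then the opening, from -1 (shut) to 1 (fully open). In form: [[ax, ay, az, x, y, z, grip], ...]. A call has exactly 10 rows; each row is the pose to reach, as a shift and turn from the pose commanded when the call began, along the tool's axes at that moment; what a row does not reach only later rows make up. A row lasts 1/8 s, in which the tool goes at most 62.5 mm and 10.7 degrees, less where a joint would pass 70% of its speed; a pose out of reach is approached as far as the arm can. A call with a gripper value outside its range is refused whole. The fingers move at their own pace and stop on an object; FORCE is the grip in N (left out, the last holds). Time passes only in rows, so rows that repeat a pose let the fingers close, or fill a call up. It gives the time, the measured TCP pose, the force, the opening and the grip force at its end, in the units of the state.
- r.read_state(): the state, without advancing time (a new reading comes with each control period).
- r.camera(name): name is "side" or "top"; returns a dict with "color" (384x512x3 uint8, blue, green, red), "depth" (384x512 float32, m along the optical axis (not along the pixel's ray), 0 where there is no reading), "fx", "fy", "cx", "cy" (pixels), "k1" (the pictures are not rectified: a ray, as slopes to the right and down, at radius r is drawn at 1 + k1 r^2 times it, then the intrinsics apply), "xyz" and "attitude" of the camera in the world. Camera axes: x right, y up, looking along -z (the intrinsics and any distortion apply to the point x, -y, -z); pixel columns grow to the right and rows downward; lengths in m; the calibration is good to about 2 mm. A picture is of the moment at which its call begins.
- r.job_done(): hands the job in; it is judged then, once.
Trained networks look in a picture, given as the dict that the camera call returned (one of the last four; its "shot" number tells which), for a name from the list of things; names that differ only in an ending like _2 or _b are one class to them, and where a whole thing is asked for, a point or a joint stands for the part that bears it (a point fixed in the world has none). Each returns a list of dicts, best first, with "p" (0 to 1); they miss things now and then, are a little off and sometimes report something else, mostly with a low value. They report only what shows in the picture. A call takes as long as a camera call.
- r.outline_of(query, picture): "pixels" (384x512 bool, what is visible of it) and "rect" ([left, top, right, bottom] in pixels, round what is visible of it).
- r.place_of(query, picture): "xy" ([column, row] in pixels: a listed point, or the origin of a listed thing).
The state is a dict: "clock": time; "qpos": joint angles; "qd": joint speeds; "tau": joint torques, N m; "tool_pos": TCP position; "tool_rot": TCP orientation; "force": force on the tool from outside, world axes, zero at the start; "wrist_torque": the same for the moment, N m; "opening": opening from 0.0 (shut) to 1.0 (fully open); "grip_force": force on a finger pad.
Only numpy, scipy, OpenCV 4.12 (cv2) and the standard library are available. Lean on these libraries where they do the work, as an engineer would, in place of code of your own. Each camera call takes 0.05 s, during which the arm holds its last target. There are 200 camera calls.

## Working session

There is one attempt and no reset: what is moved stays moved. The work goes in short steps, Python scripts to look and compute and a shell command to move; the robot and the scene stay as the last step left them, time stands still between calls to the robot, and variables do not carry over. Pictures are saved under pics/ and viewed, at most 10 in all, crops included, and the job is handed in when it is done.

```bash
ls; mkdir -p pics
cat > h.py <<'E'
import numpy as np, cv2
from scipy.spatial.transform import Rotation as R
from bench import r
def cam(n):
    return r.camera(n)
def att(p):
    a=np.array(p["attitude"],float)
    return a if a.shape==(3,3) else (R.from_rotvec(a).as_matrix() if a.size==3 else R.from_quat(a).as_matrix())
def ray(p,uv):
    K=np.array([[p["fx"],0,p["cx"]],[0,p["fy"],p["cy"]],[0,0,1]])
    s=cv2.undistortPoints(np.array(uv,float).reshape(-1,1,2),K,np.array([p["k1"],0,0,0,0]))[:,0]
    return np.c_[s[:,0],-s[:,1],-np.ones(len(s))]@att(p).T
def at_z(p,uv,z):
    d=ray(p,uv); o=np.array(p["xyz"]); return o+d*((z-o[2])/d[:,2])[:,None]
def at_depth(p,uv):
    uv=np.array(uv).reshape(-1,2); d=ray(p,uv); q=np.round(uv).astype(int)
    return np.array(p["xyz"])+d*p["depth"][q[:,1],q[:,0]][:,None]
E
cat > a.py <<'E'
from h import *
print(r.read_state())
for n in("top","side"):
    p=cam(n); cv2.imwrite(f"pics/{n}0.png",p["color"]); print(n,p["xyz"],p["attitude"],p["fx"],p["k1"],p["shot"])
    for q,z in [("carton_top",.145),("end_flap_right_hinge",.145),("end_flap_left_hinge",.145),("long_flap_near_hinge",.149),("long_flap_far_hinge",.149),("knob",.108),("lane",0),("tape_roll",0),("spray_bottle",0),("spanner",0),("thread_cone",0)]:
        for x in r.place_of(q,p)[:1]: print(q,round(x["p"],2),np.round(x["xy"]),at_z(p,[x["xy"]],z).round(4)[0])
E
python3 a.py
```

```text
pics
{'clock': 0.0, 'qpos': array([-1.15205320e+00,  4.23814548e-01,  1.63071052e+00,  1.75921816e-05,
        1.08860668e+00, -1.89867685e-02]), 'qd': array([ 9.94163190e-04,  1.48192667e-03, -6.15454541e-04,  1.63012658e-03,
       -1.05756190e-03,  2.87912750e-05]), 'tau': array([-1.93648768e-03, -5.57384348e+01, -2.81739092e+01, -2.09114733e-04,
        7.40248914e-03, -1.21195069e-05]), 'tool_pos': array([ 0.26473579, -0.56554612,  0.23055405]), 'tool_rot': array([-3.06517572e+00, -6.81767493e-01,  4.55811762e-04]), 'force': array([-0.32781004,  0.51777095, -0.47151116]), 'wrist_torque': array([-0.01217453, -0.00542565,  0.04483774]), 'grip_force': 0.0, 'opening': 1.0015540825398639}
top [0.37894471 0.06303367 1.15566262] [ 0.12862064 -0.16094584 -1.5420027 ] 354.63710727156234 -0.005647917775892536 1
carton_top 0.51 [172. 166.] [0.6384 0.3153 0.145 ]
end_flap_right_hinge 0.84 [318. 186.] [ 0.59   -0.1129  0.145 ]
end_flap_left_hinge 0.79 [251. 184.] [0.592 0.083 0.145]
long_flap_near_hinge 0.92 [285. 207.] [ 0.5269 -0.0168  0.149 ]
long_flap_far_hinge 0.92 [286. 160.] [ 0.6675 
[... 351 characters left out ...]
.00903488] [ 0.19184067 -1.01864203 -2.61418883] 389.6921970960454 -0.028250045110627883 2
carton_top 0.89 [259. 177.] [ 0.5842 -0.0071  0.145 ]
end_flap_right_hinge 0.95 [268. 155.] [ 0.5924 -0.1114  0.145 ]
end_flap_left_hinge 0.87 [247. 198.] [0.5874 0.0914 0.145 ]
long_flap_near_hinge 0.69 [279. 180.] [ 0.5219 -0.0122  0.149 ]
long_flap_far_hinge 0.64 [241. 166.] [ 0.6545 -0.0255  0.149 ]
knob 0.42 [308. 160.] [ 0.4686 -0.175   0.108 ]
lane 0.57 [260. 205.] [ 0.584  -0.0148  0.    ]
tape_roll 0.71 [286. 144.] [ 0.5958 -0.3517  0.    ]
spray_bottle 0.92 [184. 286.] [0.6856 0.3508 0.    ]
spanner 0.58 [258. 284.] [0.4882 0.2683 0.    ]
thread_cone 0.59 [255. 144.] [ 0.7094 -0.3065  0.    ]
```

```bash
python3 -c "
import cv2,numpy as np
a=cv2.imread('pics/top0.png')[90:290,150:420];b=cv2.imread('pics/side0.png')[90:290,150:420]
cv2.imwrite('pics/both0.png',np.vstack([cv2.resize(a[30:180],(800,296),interpolation=2),cv2.resize(b[30:180],(800,296),interpolation=2)]))"
```

```text
(no output)
```

View pics/both0.png

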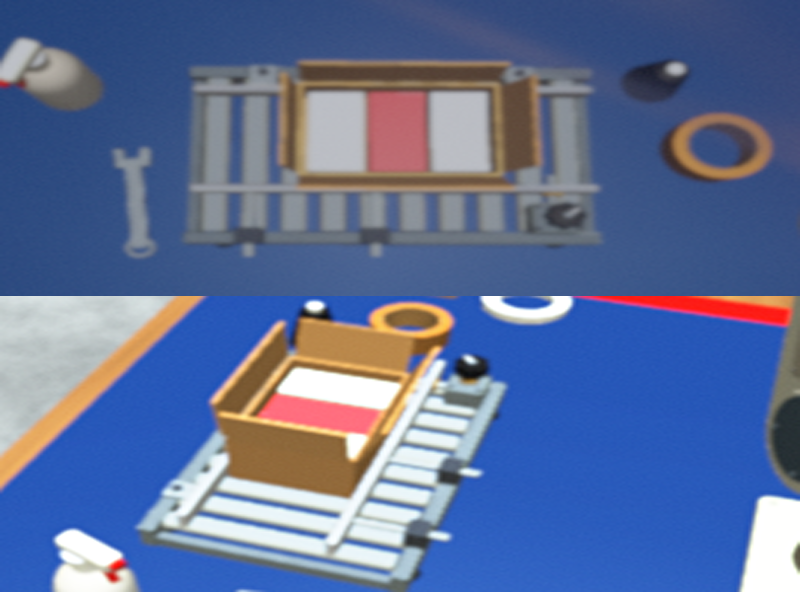

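The top view (upper) shows the open carton, with flaps all standing slightly outward. The carton rim is around crop (300–500, 85–180), the knob at crop (565, 215) to the near right, and the rails are nearly level. Next I fit the lane pose, flap lean and pointer.

```bash
cat > b.py <<'E'
from h import *
from scipy.optimize import least_squares
pts={"end_flap_right_hinge":(0,-.1,.145),"end_flap_left_hinge":(0,.1,.145),"long_flap_near_hinge":(-.07,0,.149),"long_flap_far_hinge":(.07,0,.149),"carton_top":(0,0,.145),"knob":(-.126,-.165,.108),"lane":(0,0,0)}
A=[];B=[]; P={}
for n in("top","side"):
    p=cam(n);P[n]=p
    for q,l in pts.items():
        for x in r.place_of(q,p)[:1]: A.append(l[:2]);B.append(at_z(p,[x["xy"]],l[2])[0,:2])
A=np.array(A);B=np.array(B)
f=lambda v:(np.c_[v[0]+A[:,0]*np.cos(v[2])-A[:,1]*np.sin(v[2]),v[1]+A[:,0]*np.sin(v[2])+A[:,1]*np.cos(v[2])]-B).ravel()
s=least_squares(f,[.59,-.015,0],loss="soft_l1",f_scale=.004);print(s.x,f(s.x).reshape(-1,2).round(3).tolist())
p=P["top"]
for z,uv in((.088,[[214.1,214.8],[352.5,214.8]]),(.145,[[251.5,207.5],[319,207.5]])):
    w=at_z(p,uv,z);print(w.round(4),np.arctan2(-(w[1]-w[0])[0]*-1,-(w[1]-w[0])[1]))
v=s.x;c,sn=np.cos(v[2]),np.sin(v[2]);Rm=np.array([[c,-sn],[sn,c]])
for n,p in P.items():
  for q in("end_flap_right","end_flap_left","long_flap_near","long_flap_far"):
    o=r.outline_of(q,p)
    if not o: print(n,q,"none");continue
    ys,xs=np.nonzero(cv2.erode(o[0]["pixels"].astype(np.uint8),np.ones((2,2))));
    if len(ys)<5: continue
    w=at_depth(p,np.c_[xs,ys]);w=w[w[:,2]>.05];w[:,:2]=(w[:,:2]-v[:2])@Rm
    k=0 if "long" in q else 1
    hi=w[w[:,2]>np.percentile(w[:,2],85)]
    print(n,q,round(o[0]["p"],2),len(w),"top z",hi[:,2].mean().round(4),"lane",hi[:,:2].mean(0).round(4))
st=r.read_state();M=R.from_rotvec(st["tool_rot"]).as_matrix();print("toolx yaw",np.arctan2(M[1,0],M[0,0]))
E
python3 b.py
python3 -c "
import cv2
a=cv2.imread('pics/top0.png')[205:255,310:370];cv2.imwrite('pics/knob0.png',cv2.resize(a,(600,500),interpolation=2))"
```

```text
[ 5.89920850e-01 -1.30687940e-02 -4.20458505e-05] [[-0.003, -0.009], [0.0, 0.0], [-0.048, 0.303], [-0.002, -0.002], [0.004, 0.002], [-0.009, -0.001], [-0.001, 0.006], [0.002, -0.006], [-0.004, 0.004], [0.015, -0.003], [-0.0, 0.012], [0.007, -0.003], [-0.0, -0.006], [0.013, 0.001]]
[[ 0.5061  0.1918  0.088 ]
 [ 0.5164 -0.2284  0.088 ]] 0.02456498895896648
[[ 0.523   0.0788  0.145 ]
 [ 0.5279 -0.116   0.145 ]] 0.025050122594368424
top end_flap_right 0.63 7034 top z 0.2327 lane [-0.0057 -0.0133]
top end_flap_left 0.71 239 top z 0.2392 lane [-0.0232  0.1097]
top long_flap_near 0.58 202 top z 0.0992 lane [ 0.1151 -0.2946]
top long_flap_far 0.81 599 top z 0.2337 lane [0.0711 0.0064]
side end_flap_right 0.91 746 top z 0.2265 lane [-0.0027 -0.0925]
side end_flap_left 0.68 553 top z 0.248 lane [-0.0126  0.1491]
side long_flap_near 0.5 126 top z 0.2138 lane [-0.094   0.0214]
side long_flap_far 0.91 415 top z 0.2123 lane [0.0776 0.0109]
toolx yaw 0.43775511020227315
```

View pics/knob0.png

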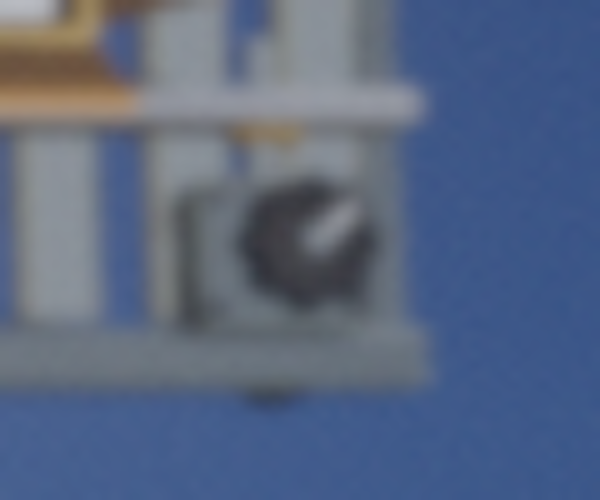

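Knob crop: its top is centred at about pixel (341, 229), with the pointer toward the upper right. The rails give a lane yaw of about +0.025 rad.

```bash
cat > c.py <<'E'
from h import *
p=cam("top")
k=at_z(p,[[341,229.3]],.134)[0];print("knob top",k)
w=at_z(p,[[251.2,162],[319.8,162],[251.2,210],[319.8,210]],.145);print(w.round(4).tolist(),w.mean(0))
ps=.025;c,s=np.cos(ps),np.sin(ps);Rm=np.array([[c,-s],[s,c]])
print("lane from knob",k[:2]-Rm@[-.126,-.165])
# tops of flaps, depth map in lane frame
L=np.array([.592,-.016])
for n in("top","side"):
    p=cam(n) if n=="side" else p
    yy,xx=np.mgrid[100:280,150:420];w=at_depth(p,np.c_[xx.ravel(),yy.ravel()]);w[:,:2]=(w[:,:2]-L)@Rm
    m=(np.abs(w[:,0])<.12)&(np.abs(w[:,1])<.15)&(w[:,2]>.195);w=w[m]
    for nm,a in(("R",(w[:,1]<-.09)&(abs(w[:,0])<.05)),("L",(w[:,1]>.09)&(abs(w[:,0])<.05)),("N",(w[:,0]<-.06)&(abs(w[:,1])<.08)),("F",(w[:,0]>.06)&(abs(w[:,1])<.08))):
        q=w[a];print(n,nm,len(q),np.percentile(q,[10,50,90],axis=0).round(3).tolist() if len(q) else "")
    # wall top edge points z~.145
E
python3 c.py
```

```text
knob top [ 0.46749879 -0.18135652  0.134     ]
[[0.6582, 0.0835, 0.145], [0.6639, -0.1193, 0.145], [0.5158, 0.0794, 0.145], [0.5207, -0.1183, 0.145]] [ 0.58963414 -0.01867634  0.145     ]
lane from knob [ 0.58933485 -0.01325841]
top R 152 [[-0.041, -0.121, 0.197], [-0.003, -0.117, 0.207], [0.04, -0.114, 0.211]]
top L 107 [[-0.039, 0.111, 0.202], [-0.0, 0.114, 0.211], [0.039, 0.116, 0.214]]
top N 177 [[-0.097, -0.064, 0.2], [-0.094, 0.0, 0.211], [-0.09, 0.063, 0.213]]
top F 256 [[0.074, -0.063, 0.199], [0.075, 0.007, 0.213], [0.078, 0.064, 0.218]]
side R 156 [[-0.04, -0.117, 0.197], [-0.001, -0.114, 0.204], [0.039, -0.11, 0.21]]
side L 156 [[-0.04, 0.115, 0.197], [-0.001, 0.117, 0.206], [0.04, 0.119, 0.213]]
side N 92 [[-0.097, -0.064, 0.2], [-0.094, 0.003, 0.211], [-0.088, 0.064, 0.214]]
side F 180 [[0.075, -0.062, 0.198], [0.076, 0.004, 0.211], [0.079, 0.066, 0.218]]
```

```bash
cat > s.py <<'E'
from h import *
s=r.read_state();L=np.array([.590,-.015]);ps=.025;c,n=np.cos(ps),np.sin(ps);Rm=np.array([[c,-n],[n,c]])
M=R.from_rotvec(s["tool_rot"]).as_matrix()
print("lane mm",((s["tool_pos"][:2]-L)@Rm*1000).round(1),"z",round(s["tool_pos"][2]*1000,1),"yaw rel",round(np.arctan2(M[1,0],M[0,0])-ps,4),"F",(s["force"]).round(1),"T",s["wrist_torque"].round(3),"q",s["qpos"].round(2),"t",s["clock"])
E
python3 -m creep '[[0,0,0.413,46.6,-22,3.6,-1],[0,0,0.413,46.6,-22,3.6,-1],[0,0,0.413,46.6,-22,3.6,-1],[0,0,0.413,46.6,-22,3.6,-1],[0,0,0.413,46.6,-22,3.6,-1],[0,0,0.413,46.6,-22,3.6,-1],[0,0,0.413,46.6,-22,3.6,-1],[0,0,0.413,46.6,-22,3.6,-1],[0,0,0.413,46.6,-22,3.6,-1],[0,0,0.413,46.6,-22,3.6,-1]]'; python3 s.py
```

```text
clock: 3.75
tool_pos: [0.5942, -0.1683, 0.195]
tool_rot: [3.141, 0.043, -0.001]
force: [-0.4, -0.9, -0.1]
opening: -0.003
grip_force: 0.0
lane mm [   0.3 -153.3] z 195.0 yaw rel 0.0021 F [-0.4 -0.9 -0.1] T [-0.005  0.011 -0.094] q [-0.3   0.45  1.67 -0.    1.01  1.25] t 3.75
```

```bash
python3 -m creep '[[0,0,0,0,-1.6,0,-1],[0,0,0,0,-3.1,0.1,-1],[0,0,0,0,-4.7,0.1,-1],[0,0,0,0,-6.2,0.6,-1],[0,0,0,0,-7.4,1.6,-1],[0,0,0,0,-8.2,3.0,-1],[0,0,0,0,-8.5,4.0,-1],[0,0,0,0,-8.5,4.5,-1],[0,0,0,0,-8.5,4.65,-1],[0,0,0,0,-8.5,4.65,-1]]'; python3 s.py
```

```text
clock: 5.0
tool_pos: [0.5913, -0.0842, 0.149]
tool_rot: [-3.141, -0.038, 0.001]
force: [-3.4, 2.7, 5.5]
opening: 0.002
grip_force: 2.5
lane mm [ -0.4 -69.3] z 149.0 yaw rel -0.0009 F [-3.4  2.7  5.5] T [0.501 0.507 0.041] q [-0.16  0.49  1.75  0.    0.91  1.38] t 5.0
```

```bash
python3 -m creep '[[0,0,0,0,0,-6,-1],[0,0,0,0,-1,-8.6,-1],[0,0,0,0,-7,-8.6,-1],[0,0,0,0,-13,-8.6,-1],[0,0,0,0,-19,-8.6,-1],[0,0,0,0,-22.4,-8.6,-1],[0,0,0,0,-22.4,-8.6,-1],[0,0,0,0,-22.4,-6,-1],[0,0,0,0,-22.4,-4.5,-1],[0,0,0,0,-22.4,-4.5,-1]]'; python3 s.py
```

```text
clock: 6.25
tool_pos: [0.5854, 0.1385, 0.1924]
tool_rot: [3.141, 0.037, -0.005]
force: [0.0, 0.2, 0.8]
opening: 0.004
grip_force: 0.0
lane mm [ -0.8 153.6] z 192.4 yaw rel -0.0013 F [0.  0.2 0.8] T [-0.009 -0.045  0.022] q [ 0.21  0.44  1.71 -0.    1.    1.76] t 6.25
```

```bash
python3 -m creep '[[0,0,0,0,1.6,0,-1],[0,0,0,0,3.1,0,-1],[0,0,0,0,4.7,0,-1],[0,0,0,0,6.2,0.5,-1],[0,0,0,0,7.4,1.5,-1],[0,0,0,0,8.2,2.8,-1],[0,0,0,0,8.5,3.8,-1],[0,0,0,0,8.5,4.3,-1],[0,0,0,0,8.5,4.45,-1],[0,0,0,0,8.5,4.45,-1]]'; python3 s.py
```

```text
clock: 7.5
tool_pos: [0.5883, 0.0551, 0.1494]
tool_rot: [-3.141, -0.04, -0.0]
force: [0.0, -0.1, 0.2]
opening: -0.001
grip_force: 0.0
lane mm [ 0.  70.1] z 149.4 yaw rel 0.0002 F [ 0.  -0.1  0.2] T [-0.018  0.001  0.001] q [0.07 0.48 1.76 0.   0.9  1.62] t 7.5
```

```bash
cat > f.py <<'E'
from h import *
import sys
L=np.array([.590,-.015]);ps=.025;c,n=np.cos(ps),np.sin(ps);Rm=np.array([[c,-n],[n,c]])
for nm in("top","side"):
    p=cam(nm);yy,xx=np.mgrid[100:280,150:420];w=at_depth(p,np.c_[xx.ravel(),yy.ravel()]);w[:,:2]=(w[:,:2]-L)@Rm
    for x in(-.085,-.06,-.03,0,.03,.06,.085):
        row=[]
        for y in(-.12,-.09,-.06,-.04,0,.04,.06,.09,.12):
            m=(abs(w[:,0]-x)<.006)&(abs(w[:,1]-y)<.006);row.append(int(np.median(w[m,2])*1000) if m.any() else -1)
        print(nm,x,row)
    cv2.imwrite(f"pics/{nm}_{sys.argv[1]}.png",cv2.resize(p["color"][100:280,190:390],(800,720))[::1][:600])
E
python3 f.py e
```

```text
top -0.085 [83, 82, 189, -1, -1, 569, 576, 568, 569]
top -0.06 [-1, 147, 147, -1, -1, -1, -1, -1, 550]
top -0.03 [2, 148, 147, -1, -1, 476, 475, 478, 528]
top 0 [-1, 147, 148, -1, -1, 491, 492, 491, 505]
top 0.03 [-1, 149, 148, 149, -1, 481, 482, 480, 482]
top 0.06 [-1, 149, 147, 148, -1, -1, -1, -1, -1]
top 0.085 [85, 218, 217, 216, -1, -1, -1, -1, -1]
side -0.085 [75, 58, 80, 83, 86, 55, 68, 87, 470]
side -0.06 [-1, 146, 145, 144, 143, 146, 146, 147, 44]
side -0.03 [-1, 148, 148, 146, 124, 147, 147, 325, 44]
side 0 [-1, 149, 148, 129, 123, 149, -1, 167, 233]
side 0.03 [-1, -1, -1, -1, -1, -1, 148, 289, 45]
side 0.06 [-1, -1, -1, -1, 122, 148, 147, 148, 40]
side 0.085 [-1, -1, -1, -1, 216, 215, 218, 89, 86]
```

```bash
python3 -m creep '[[0,0,0,0,0,0.12,-1],[0,0,0,0,0,0.12,-1],[0,0,0,0,0,-6,-1],[0,0,0,0,0,-9,-1],[0,0,0,4,2,-9,-1],[0,0,0,9,5,-9,-1],[0,0,0,12,7,-9,-1],[0,0,0,12,7,-9,-1],[0,0,0,12,7,-5.5,-1],[0,0,0,12,7,-4.7,-1]]'; python3 s.py
```

```text
clock: 8.85
tool_pos: [0.7075, -0.0116, 0.1938]
tool_rot: [-3.141, -0.04, 0.008]
force: [0.0, -0.3, 0.3]
opening: -0.001
grip_force: 0.0
lane mm [117.6   0.5] z 193.8 yaw rel 0.0002 F [ 0.  -0.3  0.3] T [-0.037  0.016 -0.017] q [-0.03  0.58  1.45  0.    1.11  1.51] t 8.85
```

```bash
python3 -m creep '[[0,0,0,-1.6,0,0,-1],[0,0,0,-3.1,0,0,-1],[0,0,0,-4.7,0,0,-1],[0,0,0,-6.1,0,0.5,-1],[0,0,0,-7.3,0,1.5,-1],[0,0,0,-8.0,0,2.8,-1],[0,0,0,-8.2,0,3.7,-1],[0,0,0,-8.3,0,4.2,-1],[0,0,0,-8.3,0,4.4,-1],[0,0,0,-8.3,0,4.4,-1]]'; python3 s.py
```

```text
clock: 10.1
tool_pos: [0.6266, -0.0144, 0.153]
tool_rot: [-3.141, -0.039, 0.002]
force: [-6.8, 0.3, 9.9]
opening: 0.003
grip_force: 4.8
lane mm [36.6 -0.3] z 153.0 yaw rel -0.0002 F [-6.8  0.3  9.9] T [-0.003  0.959 -0.002] q [-0.04  0.52  1.68 -0.    0.95  1.5 ] t 10.1
```

```bash
python3 -m creep '[[0,0,0,0,0,-5,-1],[0,0,0,0,0,-9,-1],[0,0,0,-5,0,-9,-1],[0,0,0,-10,0,-9,-1],[0,0,0,-15,0,-9,-1],[0,0,0,-17.4,0,-9,-1],[0,0,0,-17.4,0,-9,-1],[0,0,0,-17.4,0,-6,-1],[0,0,0,-17.4,0,-4.3,-1],[0,0,0,-17.4,0,-4.3,-1]]'; python3 s.py
```

```text
clock: 11.35
tool_pos: [0.4536, -0.0187, 0.1943]
tool_rot: [-3.141, -0.039, 0.003]
force: [1.0, -0.1, 0.1]
opening: -0.003
grip_force: 0.0
lane mm [-136.5   -0.2] z 194.3 yaw rel -0.0002 F [ 1.  -0.1  0.1] T [ 0.004  0.066 -0.006] q [-0.07  0.23  2.03  0.    0.89  1.48] t 11.35
```

```bash
python3 -m creep '[[0,0,0,2.5,0,0,-1],[0,0,0,4.8,0,0,-1],[0,0,0,6.4,0,0,-1],[0,0,0,7.8,0,0.4,-1],[0,0,0,9,0,1.4,-1],[0,0,0,9.7,0,2.7,-1],[0,0,0,9.9,0,3.6,-1],[0,0,0,10,0,4.1,-1],[0,0,0,10,0,4.3,-1],[0,0,0,10,0,4.3,-1]]'; python3 s.py
```

```text
clock: 12.6
tool_pos: [0.5523, -0.0162, 0.153]
tool_rot: [-3.141, -0.039, 0.001]
force: [-3.6, 0.9, 7.4]
opening: -0.002
grip_force: 4.1
lane mm [-37.7  -0.2] z 153.0 yaw rel -0.0003 F [-3.6  0.9  7.4] T [ 0.007  0.598 -0.047] q [-0.05  0.42  1.85  0.    0.87  1.5 ] t 12.6
```

```bash
python3 -m creep '[[0,0,0,0,0,-5,-1],[0,0,-0.18,0,0,-9,-1],[0,0,-0.36,0,0,-9,-1],[0,0,-0.54,0,0,-9,0],[0,0,-0.72,0,0,-9,1],[0,0,-0.9,0,0,-9,1],[0,0,-1.08,0,0,-9,1],[0,0,-1.26,0,0,-9,1],[0,0,-1.44,0,0,-9,1],[0,0,-1.44,0,0,-9,1]]'; python3 s.py; python3 f.py n
cat > k.py <<'E'
from h import *
for n in("top","side"):
    p=cam(n);o=r.outline_of("knob",p)
    for q in o[:2]: print(n,q["p"],q["rect"],at_z(p,[[(q["rect"][0]+q["rect"][2])/2,(q["rect"][1]+q["rect"][3])/2]],.134).round(4))
    for q in r.place_of("knob",p)[:2]: print(q,at_z(p,[q["xy"]],.108).round(4))
E
python3 k.py
python3 - <<'E'
import cv2,numpy as np
a,b=[cv2.imread(f'pics/{n}_n.png') for n in('top','side')]
cv2.imwrite('pics/n2.png',np.hstack([cv2.resize(a,(400,300)),cv2.resize(b,(400,300))]))
E
```

```text
clock: 13.85
tool_pos: [0.5525, -0.0162, 0.2422]
tool_rot: [-2.337, -2.099, 0.0]
force: [0.6, 0.7, -0.1]
opening: 1.002
grip_force: 0.0
lane mm [-37.5  -0.2] z 242.2 yaw rel 1.4382 F [ 0.6  0.7 -0.1] T [-0.053 -0.036 -0.04 ] q [-0.05  0.3   1.78  0.    1.06  0.06] t 13.85
top -0.085 [-1, -1, 616, 586, 543, -1, 619, 60, 73]
top -0.06 [-1, -1, 605, 582, 577, 575, 579, 151, 1]
top -0.03 [-1, 153, 586, 583, 584, 584, 579, 151, 22]
top 0 [-1, 151, 568, 563, 567, 570, 155, 152, 21]
top 0.03 [-1, -1, -1, -1, -1, -1, 152, 151, 22]
top 0.06 [-1, -1, -1, -1, -1, -1, 151, 153, 20]
top 0.085 [-1, -1, -1, -1, -1, -1, -1, -1, 85]
side -0.085 [75, 50, 66, 79, 305, 57, 48, 84, 44]
side -0.06 [-1, 151, 150, 151, 151, 403, 152, 152, 42]
side -0.03 [-1, 152, 151, 151, 152, 407, 152, 151, 42]
side 0 [-1, 151, 151, 150, 154, 151, 151, 152, 43]
side 0.03 [-1, 152, 152, 152, 323, 152, 152, 152, 42]
side 0.06 [-1, 152, 151, 151, 152, 152, 151, 152, 42]
side 0.085 [-1, -1, -1, -1, -1, -1, -1, 89, 84]
{'xy': [286.5, 205.5], 'p': 0.25} [[ 0.537  -0.0251  0.108 ]]
side 0.69 [305.7, 150.3, 312.8, 161.9] [[ 0.4643 -0.1648  0.134 ]]
side 0.17 [249.3, 155.0, 285.8, 199.4] [[ 0.5627 -0.0237  0.134 ]]
{'xy': [306.9, 159.4], 'p': 0.62} [[ 0.4724 -0.1747  0.108 ]]
{'xy': [256.7, 176.3], 'p': 0.33} [[ 0.605 -0.04   0.108]]
```

View pics/n2.png

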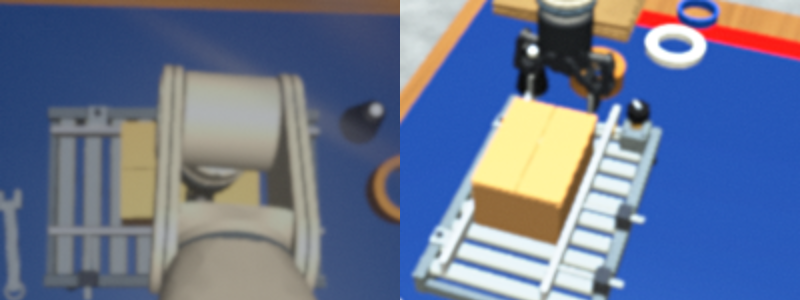

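The carton is shut, with all flap faces at z ≈ 152 mm. Now to above the knob.

```bash
python3 -m creep '[[0,0,-0.18,-5,-2,0,1],[0,0,-0.36,-10,-4,0,1],[0,0,-0.54,-15,-6,0,1],[0,0,-0.72,-17.4,-6.6,0,1],[0,0,-0.9,-17.4,-6.6,0,1],[0,0,-1.08,-17.4,-6.6,0,1],[0,0,-1.26,-17.4,-6.6,0,1],[0,0,-1.26,-17.4,-6.6,3,1],[0,0,-1.26,-17.4,-6.6,6,1],[0,0,-1.26,-17.4,-6.6,6,1]]'; python3 s.py
python3 - <<'E'
from h import *
p=cam("side");cv2.imwrite('pics/kn.png',cv2.resize(p["color"][90:210,250:370],(600,600)))
E
```

```text
clock: 15.5
tool_pos: [0.4675, -0.1816, 0.1806]
tool_rot: [-0.65, -3.069, -0.001]
force: [0.2, -0.6, 0.6]
opening: 0.999
grip_force: 0.0
lane mm [-126.7 -163.5] z 180.6 yaw rel 2.6993 F [ 0.2 -0.6  0.6] T [0.004 0.012 0.022] q [-0.39  0.32  1.94  0.    0.89 -1.55] t 15.5
```

View pics/kn.png

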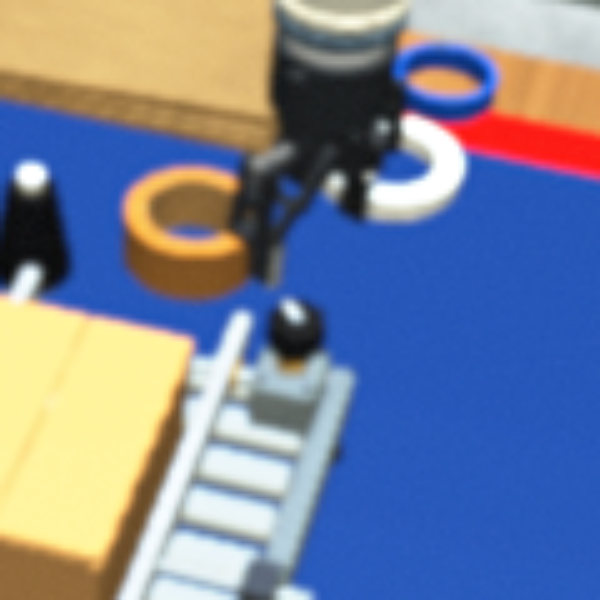

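```bash
python3 -m creep '[[0,0,0,0,0,3,1],[0,0,0,0,0,6,1],[0,0,0,0,0,7.7,1],[0,0,0,0,0,7.7,1],[0,0,0,0,0,7.7,0.2],[0,0,0,0,0,7.7,-0.1],[0,0,0,0,0,7.7,-0.5],[0,0,0,0,0,7.7,-1],[0,0,0,0,0,7.7,-1],[0,0,0,0,0,7.7,-1]]' 40; python3 s.py;  python3 - <<'E'
from h import *
p=cam("side");cv2.imwrite('pics/kn2.png',cv2.resize(p["color"][110:190,270:350],(600,600)))
E
```

```text
clock: 16.8
tool_pos: [0.4696, -0.1821, 0.1064]
tool_rot: [0.65, 3.072, 0.0]
force: [-1.7, 2.7, 7.2]
opening: 0.455
grip_force: 39.4
lane mm [-124.5 -164.1] z 106.4 yaw rel 2.6996 F [-1.7  2.7  7.2] T [ 0.47   0.043 -0.073] q [-0.39  0.44  1.98  0.    0.72 -1.55] t 16.8
```

View pics/kn2.png

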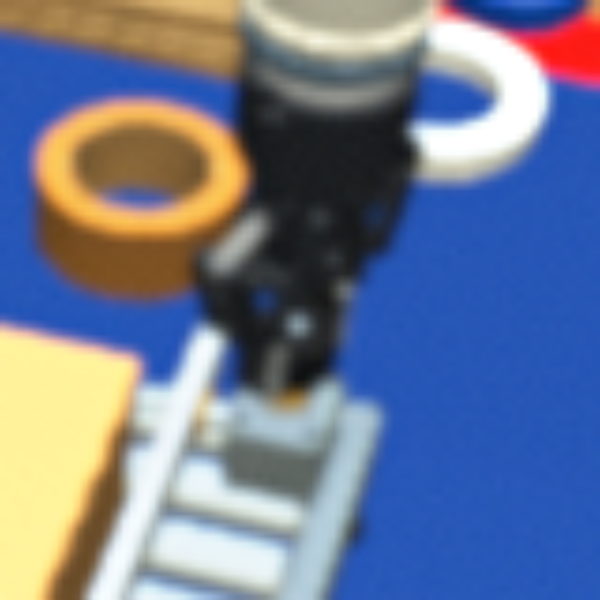

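Fingers hold the knob at opening 0.455 (~39 mm), just above the brass nut. Now turn clockwise in moderate steps.

```bash
python3 -m creep '[[0,0,0,-0.1,0,-0.2,-1],[0,0,0,-0.1,0,-0.2,-1],[0,0,0.1,-0.1,0,-0.2,-1],[0,0,0.2,-0.1,0,-0.2,-1],[0,0,0.3,-0.1,0,-0.2,-1],[0,0,0.4,-0.1,0,-0.2,-1],[0,0,0.5,-0.1,0,-0.2,-1],[0,0,0.6,-0.1,0,-0.2,-1],[0,0,0.6,-0.1,0,-0.2,-1],[0,0,0.6,-0.1,0,-0.2,-1]]'; python3 s.py
```

```text
clock: 18.1
tool_pos: [0.4692, -0.1825, 0.1067]
tool_rot: [-1.526, -2.744, 0.0]
force: [2.2, 0.6, -17.8]
opening: 0.457
grip_force: 44.1
lane mm [-124.9 -164.4] z 106.7 yaw rel 2.1016 F [  2.2   0.6 -17.8] T [-0.069 -0.487 -0.09 ] q [-0.39  0.44  1.98 -0.    0.73 -0.95] t 18.1
```

```bash
python3 -m creep '[[0,0,0.15,0,0,0.14,-1],[0,0,0.3,0,0,0.14,-1],[0,0,0.45,0,0,0.14,-1],[0,0,0.6,0,0,0.14,-1],[0,0,0.75,0,0,0.14,-1],[0,0,0.9,0,0,0.14,-1],[0,0,1.05,0,0,0.14,-1],[0,0,1.2,0,0,0.14,-1],[0,0,1.2,0,0,0.14,-1],[0,0,1.2,0,0,0.14,-1]]'; python3 s.py
python3 -m creep '[[0,0,0.05,0,0,0,-1],[0,0,0.1,0,0,0,-1],[0,0,0.13,0,0,0,-1],[0,0,0.15,0,0,0,-1],[0,0,0.15,0,0,0,-1],[0,0,0.15,0,0,0,-1],[0,0,0.15,0,0,0,-1],[0,0,0.15,0,0,0,-1],[0,0,0.15,0,0,0,-1],[0,0,0.15,0,0,0,-1]]'; python3 s.py
```

```text
clock: 19.35
tool_pos: [0.4683, -0.1825, 0.1065]
tool_rot: [-2.809, -1.403, 0.004]
force: [-5.0, 0.8, 0.8]
opening: 0.456
grip_force: 45.7
lane mm [-125.8 -164.4] z 106.5 yaw rel 0.9015 F [-5.   0.8  0.8] T [-0.009  0.898 -0.086] q [-0.39  0.44  1.98 -0.    0.73  0.25] t 19.35
clock: 20.6
tool_pos: [0.4682, -0.1824, 0.1065]
tool_rot: [-2.906, -1.189, 0.004]
force: [-6.0, 0.6, 0.6]
opening: 0.453
grip_force: 45.8
lane mm [-125.9 -164.3] z 106.5 yaw rel 0.7516 F [-6.   0.6  0.6] T [ 0.039  0.966 -0.102] q [-0.39  0.44  1.98 -0.    0.73  0.4 ] t 20.6
```

```bash
for i in 1; do :; done
python3 -m creep '[[0,0,0.05,0,0,0,-1],[0,0,0.1,0,0,0,-1],[0,0,0.1,0,0,0,-1],[0,0,0.1,0,0,0,-1],[0,0,0.1,0,0,0,-1],[0,0,0.1,0,0,0,-1],[0,0,0.1,0,0,0,-1],[0,0,0.1,0,0,0,-1],[0,0,0.1,0,0,0,-1],[0,0,0.1,0,0,0,-1]]' >/dev/null; python3 s.py
python3 -m creep '[[0,0,0.05,0,0,0,-1],[0,0,0.1,0,0,0,-1],[0,0,0.1,0,0,0,-1],[0,0,0.1,0,0,0,-1],[0,0,0.1,0,0,0,-1],[0,0,0.1,0,0,0,-1],[0,0,0.1,0,0,0,-1],[0,0,0.1,0,0,0,-1],[0,0,0.1,0,0,0,-1],[0,0,0.1,0,0,0,-1]]' >/dev/null; python3 s.py
```

```text
lane mm [-126.  -164.2] z 106.5 yaw rel 0.6514 F [-6.5  0.9  2.9] T [ 0.087  0.928 -0.072] q [-0.39  0.44  1.98 -0.    0.73  0.5 ] t 21.85
lane mm [-126.  -164.2] z 106.5 yaw rel 0.5514 F [-7.6  1.8  2.1] T [ 0.084  1.013 -0.056] q [-0.39  0.44  1.98 -0.    0.73  0.6 ] t 23.1
```

```bash
python3 -m creep '[[0,0,0.05,0,0,0,-1],[0,0,0.1,0,0,0,-1],[0,0,0.1,0,0,0,-1],[0,0,0.1,0,0,0,-1],[0,0,0.1,0,0,0,-1],[0,0,0.1,0,0,0,-1],[0,0,0.1,0,0,0,-1],[0,0,0.1,0,0,0,-1],[0,0,0.1,0,0,0,-1],[0,0,0.1,0,0,0,-1]]' >/dev/null; python3 s.py
python3 -m creep '[[0,0,0.05,0,0,0,-1],[0,0,0.1,0,0,0,-1],[0,0,0.1,0,0,0,-1],[0,0,0.1,0,0,0,-1],[0,0,0.1,0,0,0,-1],[0,0,0.1,0,0,0,-1],[0,0,0.1,0,0,0,-1],[0,0,0.1,0,0,0,-1],[0,0,0.1,0,0,0,-1],[0,0,0.1,0,0,0,-1]]' >/dev/null; python3 s.py
```

```text
lane mm [-126.1 -164.1] z 106.5 yaw rel 0.4514 F [-7.3  1.4  1.3] T [ 0.21   0.961 -0.087] q [-0.39  0.44  1.98 -0.    0.73  0.7 ] t 24.35
lane mm [-126.6 -164.1] z 106.5 yaw rel 0.3516 F [-8.1  0.7  3. ] T [ 0.069  1.355 -0.035] q [-0.39  0.44  1.98 -0.    0.73  0.8 ] t 25.6
```

```bash
python3 -m creep '[[0,0,0.05,0,0,0,-1],[0,0,0.1,0,0,0,-1],[0,0,0.1,0,0,0,-1],[0,0,0.1,0,0,0,-1],[0,0,0.1,0,0,0,-1],[0,0,0.1,0,0,0,-1],[0,0,0.1,0,0,0,-1],[0,0,0.1,0,0,0,-1],[0,0,0.1,0,0,0,-1],[0,0,0.1,0,0,0,-1]]' ; python3 s.py
```

```text
clock: 26.85
tool_pos: [0.4681, -0.182, 0.1065]
tool_rot: [-3.11, -0.433, 0.005]
force: [-7.1, 2.1, -0.0]
opening: 0.455
grip_force: 45.9
lane mm [-126.  -163.9] z 106.5 yaw rel 0.2514 F [-7.1  2.1 -0. ] T [ 0.513  0.923 -0.078] q [-0.39  0.44  1.98 -0.    0.73  0.9 ] t 26.85
```

```bash
python3 -m creep '[[0,0,0.05,0,0,0,-1],[0,0,0.1,0,0,0,-1],[0,0,0.1,0,0,0,-1],[0,0,0.1,0,0,0,-1],[0,0,0.1,0,0,0,-1],[0,0,0.1,0,0,0,-1],[0,0,0.1,0,0,0,-1],[0,0,0.1,0,0,0,-1],[0,0,0.1,0,0,0,-1],[0,0,0.1,0,0,0,-1]]' ; python3 s.py
python3 - <<'E'
from h import *
p=cam("side");a=cv2.resize(p["color"][110:190,270:350],(400,400),interpolation=2)
q=cam("top");b=cv2.resize(q["color"][195:255,300:370],(400,343),interpolation=2)
cv2.imwrite('pics/kn3.png',np.hstack([a[:343],b]))
E
```

```text
clock: 28.1
tool_pos: [0.4682, -0.1819, 0.1065]
tool_rot: [-3.128, -0.278, 0.005]
force: [-5.5, 3.4, 0.1]
opening: 0.452
grip_force: 45.9
lane mm [-125.9 -163.8] z 106.5 yaw rel 0.1523 F [-5.5  3.4  0.1] T [0.601 0.829 0.264] q [-0.39  0.44  1.98 -0.    0.73  1.  ] t 28.1
```

View pics/kn3.png

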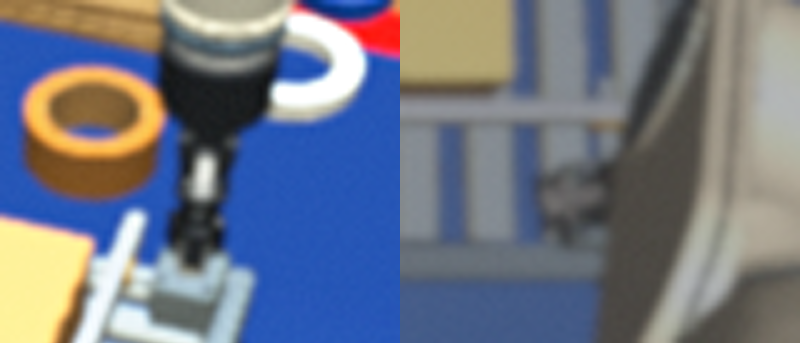

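```bash
python3 -m creep '[[0,0,0.03,0,0,0,-1],[0,0,0.03,0,0,0,-1],[0,0,0.03,0,0,0,-1],[0,0,0.03,0,0,0,-1],[0,0,0.03,0,0,0,-1],[0,0,0.03,0,0,0,-1],[0,0,0.03,0,0,0,-1],[0,0,0.03,0,0,0,-1],[0,0,0.03,0,0,0,-1],[0,0,0.03,0,0,0,-1]]' >/dev/null; python3 s.py
python3 -m creep '[[0,0,0.03,0,0,0,-1],[0,0,0.03,0,0,0,-1],[0,0,0.03,0,0,0,-1],[0,0,0.03,0,0,0,-1],[0,0,0.03,0,0,0,-1],[0,0,0.03,0,0,0,-1],[0,0,0.03,0,0,0,-1],[0,0,0.03,0,0,0,-1],[0,0,0.03,0,0,0,-1],[0,0,0.03,0,0,0,-1]]' >/dev/null; python3 s.py
```

```text
lane mm [-125.5 -163.8] z 106.5 yaw rel 0.1236 F [-4.3  5.2  0.1] T [0.793 0.529 0.812] q [-0.39  0.44  1.98 -0.    0.73  1.03] t 29.45
lane mm [-125.5 -163.7] z 106.5 yaw rel 0.092 F [-3.4  5.6 -0.8] T [0.769 0.426 0.147] q [-0.39  0.44  1.98  0.    0.73  1.06] t 30.7
```

```bash
python3 -m creep '[[0,0,0.015,0,0,0,-1],[0,0,0.015,0,0,0,-1],[0,0,0.015,0,0,0,-1],[0,0,0.015,0,0,0,-1],[0,0,0.015,0,0,0,-1],[0,0,0.015,0,0,0,-1],[0,0,0.015,0,0,0,-1],[0,0,0.015,0,0,0,-1],[0,0,0.015,0,0,0,-1],[0,0,0.015,0,0,0,-1]]' >/dev/null; python3 s.py
```

```text
lane mm [-125.8 -163.8] z 106.5 yaw rel 0.0766 F [-4.6  4.2  1.1] T [0.604 0.726 0.042] q [-0.39  0.44  1.98  0.    0.73  1.07] t 31.95
```

```bash
python3 -m creep '[[0,0,0.03,0,0,0,-1],[0,0,0.03,0,0,0,-1],[0,0,0.03,0,0,0,-1],[0,0,0.03,0,0,0,-1],[0,0,0.03,0,0,0,-1],[0,0,0.03,0,0,0,-1],[0,0,0.03,0,0,0,-1],[0,0,0.03,0,0,0,-1],[0,0,0.03,0,0,0,-1],[0,0,0.03,0,0,0,-1]]' >/dev/null; python3 s.py
python3 -m creep '[[0,0,0.03,0,0,0,-1],[0,0,0.03,0,0,0,-1],[0,0,0.03,0,0,0,-1],[0,0,0.03,0,0,0,-1],[0,0,0.03,0,0,0,-1],[0,0,0.03,0,0,0,-1],[0,0,0.03,0,0,0,-1],[0,0,0.03,0,0,0,-1],[0,0,0.03,0,0,0,-1],[0,0,0.03,0,0,0,-1]]' >/dev/null; python3 s.py
```

```text
lane mm [-125.8 -163.8] z 106.5 yaw rel 0.0462 F [-4.   4.5  0.9] T [ 0.624  0.698 -0.035] q [-0.39  0.44  1.98  0.    0.73  1.11] t 33.2
lane mm [-125.4 -163.7] z 106.5 yaw rel 0.0166 F [-3.3  4.7 -0.4] T [0.748 0.524 0.082] q [-0.39  0.44  1.98  0.    0.73  1.13] t 34.45
```

```bash
python3 -m creep '[[0,0,0,0,0,0,-1],[0,0,0,0,0,0,-1],[0,0,0,0,0,0,-1],[0,0,0,0,0,0,-1],[0,0,0,0,0,0,-1],[0,0,0,0,0,0,-1],[0,0,0,0,0,0,-1],[0,0,0.02,0,0,0,-1],[0,0,0.04,0,0,0,-1],[0,0,0.06,0,0,0,-1]]' 100; python3 s.py
```

```text
clock: 35.7
tool_pos: [0.4681, -0.1818, 0.1067]
tool_rot: [-3.141, 0.024, 0.006]
force: [-6.6, 4.9, 3.9]
opening: 0.439
grip_force: 100.1
lane mm [-126.  -163.7] z 106.7 yaw rel -0.0401 F [-6.6  4.9  3.9] T [0.927 0.763 1.856] q [-0.39  0.44  1.98 -0.    0.73  1.19] t 35.7
```

```bash
python3 -m creep '[[0,0,-0.06,0,0,0,-1],[0,0,-0.24,0,0,0,-1],[0,0,-0.42,0,0,0,-1],[0,0,-0.6,0,0,0,-1],[0,0,-0.78,0,0,0,-1],[0,0,-0.96,0,0,0,-1],[0,0,-1.14,0,0,0,-1],[0,0,-1.32,0,0,0,-1],[0,0,-1.5,0,0,0,-1],[0,0,-1.63,0,0,0,-1]]' ; python3 s.py
python3 - <<'E'
from h import *
p=cam("side");a=cv2.resize(p["color"][110:190,270:350],(400,400),interpolation=2)
q=cam("top");b=cv2.resize(q["color"][195:255,300:370],(400,343),interpolation=2)
cv2.imwrite('pics/kn4.png',np.hstack([a[:343],b]))
E
```

```text
clock: 36.95
tool_pos: [0.4688, -0.1825, 0.1067]
tool_rot: [-2.17, -2.27, 0.001]
force: [-3.4, 0.6, 0.9]
opening: 0.442
grip_force: 99.9
lane mm [-125.3 -164.4] z 106.7 yaw rel 1.5909 F [-3.4  0.6  0.9] T [ 0.428  0.689 -0.125] q [-0.39  0.44  1.98 -0.    0.73 -0.44] t 36.95
```

View pics/kn4.png

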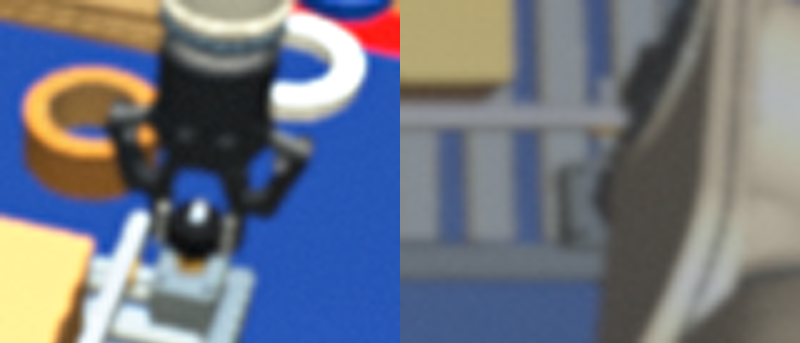

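```bash
cat > ptr.py <<'E'
from h import *
p=cam("side");c=np.array([.468,-.1822])
for nm,im in(("start",cv2.imread("pics/side0.png")),("now",p["color"])):
    yy,xx=np.mgrid[140:175,295:325];w=at_z(p,np.c_[xx.ravel(),yy.ravel()],.1345)[:,:2]-c
    g=im[yy.ravel(),xx.ravel()].min(1).astype(float);rad=np.linalg.norm(w,axis=1)
    m=(rad<.019);wt=np.clip(g-90,0,None)*m;d=(w*wt[:,None]).sum(0)/wt.sum()
    k=m&(g>120)
    print(nm,"centroid mm",(d*1000).round(1),"angle",np.arctan2(d[1],d[0]).round(3),[(int(a),int(b),int(v),(q*1000).round().tolist()) for a,b,v,q in zip(xx.ravel()[k],yy.ravel()[k],g[k],w[k])])
E
python3 ptr.py
```

```text
start centroid mm [ 5.6 -2. ] angle -0.342 [(306, 150, 125, [14.0, -8.0]), (307, 150, 176, [11.0, -9.0]), (308, 150, 165, [8.0, -10.0]), (306, 151, 136, [13.0, -3.0]), (307, 151, 218, [10.0, -4.0]), (308, 151, 232, [7.0, -5.0]), (309, 151, 181, [4.0, -7.0]), (307, 152, 193, [9.0, 1.0]), (308, 152, 239, [5.0, -0.0]), (309, 152, 216, [2.0, -2.0]), (310, 152, 141, [-1.0, -3.0]), (307, 153, 126, [7.0, 6.0]), (308, 153, 194, [4.0, 4.0]), (309, 153, 199, [1.0, 3.0]), (310, 153, 147, [-2.0, 2.0]), (309, 154, 127, [-0.0, 8.0])]
now centroid mm [ 1.5 -2.4] angle -1.008 [(309, 150, 147, [5.0, -11.0]), (310, 150, 141, [2.0, -13.0]), (308, 151, 139, [7.0, -5.0]), (309, 151, 209, [4.0, -7.0]), (310, 151, 195, [0.0, -8.0]), (308, 152, 168, [5.0, -0.0]), (309, 152, 232, [2.0, -2.0]), (310, 152, 207, [-1.0, -3.0]), (311, 152, 121, [-4.0, -4.0]), (308, 153, 162, [4.0, 4.0]), (309, 153, 203, [1.0, 3.0]), (310, 153, 171, [-2.0, 2.0]), (309, 154, 129, [-0.0, 8.0])]
```

The pointer now shows between the fingers at side-crop (200, 212). Net rotation read from it is coarse, so I re-check the seat with the firmer grip, looking for the torque spike where it should be: 1.57 rad clockwise from here.

```bash
python3 -m creep '[[0,0,0.17,0,0,0,-1],[0,0,0.34,0,0,0,-1],[0,0,0.51,0,0,0,-1],[0,0,0.68,0,0,0,-1],[0,0,0.85,0,0,0,-1],[0,0,1.02,0,0,0,-1],[0,0,1.19,0,0,0,-1],[0,0,1.36,0,0,0,-1],[0,0,1.47,0,0,0,-1],[0,0,1.5,0,0,0,-1]]' >/dev/null; python3 s.py
python3 -m creep '[[0,0,0,0,0,0,-1],[0,0,0,0,0,0,-1],[0,0,0,0,0,0,-1],[0,0,0,0,0,0,-1],[0,0,0,0,0,0,-1],[0,0,0,0,0,0,-1],[0,0,0,0,0,0,-1],[0,0,0,0,0,0,-1],[0,0,0.02,0,0,0,-1],[0,0,0.05,0,0,0,-1]]' >/dev/null; python3 s.py
```

```text
lane mm [-126.  -163.8] z 106.7 yaw rel 0.0819 F [-8.4  3.6  8. ] T [0.766 1.029 0.069] q [-0.39  0.44  1.98 -0.    0.73  1.07] t 38.35
lane mm [-126.  -163.7] z 106.6 yaw rel 0.0329 F [-8.4  4.6  6.5] T [0.837 1.013 0.099] q [-0.39  0.44  1.98  0.    0.73  1.12] t 39.6
```

```bash
python3 -m creep '[[0,0,0,0,0,0,-1],[0,0,0,0,0,0,-1],[0,0,0,0,0,0,-1],[0,0,0,0,0,0,-1],[0,0,0,0,0,0,-1],[0,0,0,0,0,0,-1],[0,0,0,0,0,0,-1],[0,0,0.02,0,0,0,-1],[0,0,0.04,0,0,0,-1],[0,0,0.05,0,0,0,-1]]' >/dev/null; python3 s.py
```

```text
lane mm [-126.  -163.7] z 106.7 yaw rel -0.0167 F [-7.3  4.9  7.3] T [0.864 0.993 0.1  ] q [-0.39  0.44  1.98  0.    0.73  1.17] t 40.85
```

```bash
python3 -m creep '[[0,0,0,0,0,0,-1],[0,0,0,0,0,0,-1],[0,0,0,0,0,0,-1],[0,0,0,0,0,0,-1],[0,0,0,0,0,0,-1],[0,0,0,0,0,0,-1],[0,0,0,0,0,0,-1],[0,0,0.02,0,0,0,-1],[0,0,0.04,0,0,0,-1],[0,0,0.05,0,0,0,-1]]' >/dev/null; python3 s.py
```

```text
lane mm [-127.6 -163.5] z 106.6 yaw rel -0.0617 F [-12.5   0.8  15.8] T [ 0.137  1.69  -0.045] q [-0.39  0.44  1.98 -0.    0.73  1.22] t 42.1
```

```bash
python3 -m creep '[[0,0,0,0,0,0,-1],[0,0,0,0,0,0,-1],[0,0,0,0,0,0,-1],[0,0,0,0,0,0,-1],[0,0,0,0,0,0,-1],[0,0,0,0,0,0,-1],[0,0,0,0,0,0,-1],[0,0,0,0,0,0,-1],[0,0,0,0,0,0,-1],[0,0,0.03,0,0,0,-1]]' >/dev/null; python3 s.py
python3 -m creep '[[0,0,0.03,0,0,0,-1],[0,0,0.03,0,0,0,-1],[0,0,0.03,0,0,0,-1],[0,0,0.03,0,0,0,-1],[0,0,0.03,0,0,0,-1],[0,0,0.03,0,0,0,-1],[0,0,0.03,0,0,0,-1],[0,0,0.03,0,0,0,-1],[0,0,0.03,0,0,0,-1],[0,0,0.06,0,0,0,-1]]' >/dev/null; python3 s.py
```

```text
lane mm [-127.6 -163.4] z 106.6 yaw rel -0.0966 F [-12.6   3.9  12.7] T [0.687 2.18  0.057] q [-0.39  0.44  1.98 -0.    0.73  1.25] t 43.35
lane mm [-126.7 -163.6] z 106.5 yaw rel -0.1543 F [-9.   3.3  9.3] T [0.588 1.812 0.395] q [-0.39  0.44  1.98 -0.    0.73  1.31] t 44.6
```

```bash
python3 -m creep '[[0,0,0,0,0,0,-1],[0,0,0,0,0,0,-1],[0,0,0,0,0,0,-1],[0,0,0,0,0,0,-1],[0,0,0,0,0,0,-1],[0,0,0,0,0,0,-1],[0,0,0,0,0,0,-1],[0,0,0.03,0,0,0,-1],[0,0,0.07,0,0,0,-1],[0,0,0.1,0,0,0,-1]]' 120 >/dev/null; python3 s.py
```

```text
lane mm [-125.5 -163.8] z 106.7 yaw rel -0.2505 F [-4.4  7.7  5.7] T [1.344 1.122 3.452] q [-0.39  0.44  1.98 -0.    0.73  1.4 ] t 45.85
```

```bash
python3 -m creep '[[0,0,-0.1,0,0,0,-1],[0,0,-0.1,0,0,0,-1],[0,0,-0.1,0,0,0,0.3],[0,0,-0.1,0,0,0,1],[0,0,-0.1,0,0,0,1],[0,0,-0.1,0,0,0,1],[0,0,-0.1,0,0,-3,1],[0,0,-0.1,0,0,-7,1],[0,0,-0.1,0,0,-9,1],[0,0,-0.1,0,0,-9,1]]' >/dev/null; python3 s.py
cat > ptr2.py <<'E'
from h import *
import sys
p=cam("side");cv2.imwrite(f"pics/side_{sys.argv[1]}.png",p["color"])
def img(i): return cv2.resize(i[135:175,290:330],(400,400),interpolation=cv2.INTER_CUBIC)
cv2.imwrite(f"pics/ptr_{sys.argv[1]}.png",np.hstack([img(cv2.imread("pics/side0.png")),img(p["color"])]))
for q in r.outline_of("knob",p)[:1]: print(q["p"],q["rect"])
E
python3 ptr2.py stop; python3 ptr.py
```

```text
lane mm [-123.3 -165.1] z 197.4 yaw rel -0.1554 F [ 0.6  1.  -0.7] T [ 0.034 -0.005 -0.023] q [-0.39  0.29  1.92 -0.    0.92  1.31] t 47.1
0.6 [304.4, 149.7, 311.9, 165.7]
start centroid mm [ 5.6 -2. ] angle -0.342 [(306, 150, 125, [14.0, -8.0]), (307, 150, 176, [11.0, -9.0]), (308, 150, 165, [8.0, -10.0]), (306, 151, 136, [13.0, -3.0]), (307, 151, 218, [10.0, -4.0]), (308, 151, 232, [7.0, -5.0]), (309, 151, 181, [4.0, -7.0]), (307, 152, 193, [9.0, 1.0]), (308, 152, 239, [5.0, -0.0]), (309, 152, 216, [2.0, -2.0]), (310, 152, 141, [-1.0, -3.0]), (307, 153, 126, [7.0, 6.0]), (308, 153, 194, [4.0, 4.0]), (309, 153, 199, [1.0, 3.0]), (310, 153, 147, [-2.0, 2.0]), (309, 154, 127, [-0.0, 8.0])]
now centroid mm [-3.7  1.4] angle 2.766 [(309, 152, 146, [2.0, -2.0]), (310, 152, 155, [-1.0, -3.0]), (311, 152, 158, [-4.0, -4.0]), (312, 152, 138, [-7.0, -5.0]), (308, 153, 147, [4.0, 4.0]), (309, 153, 185, [1.0, 3.0]), (310, 153, 195, [-2.0, 2.0]), (311, 153, 197, [-5.0, 1.0]), (312, 153, 179, [-9.0, -0.0]), (313, 153, 142, [-12.0, -1.0]), (309, 154, 136, [-0.0, 8.0]), (310, 154, 143, [-3.0, 7.0]), (311, 154, 145, [-7.0, 6.0]), (312, 154, 140, [-10.0, 5.0])]
```

View pics/ptr_stop.png

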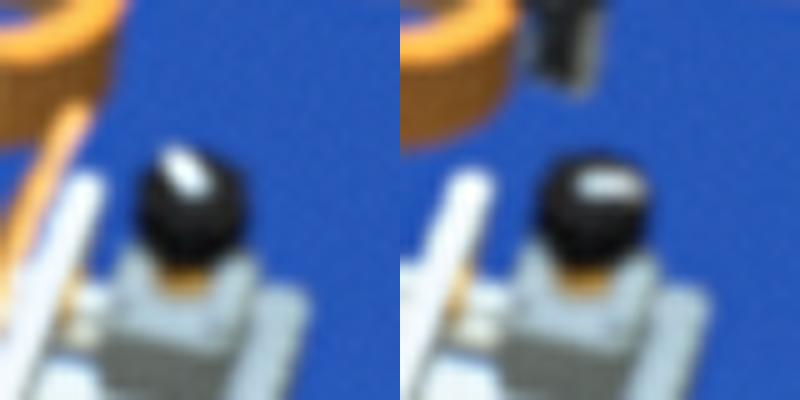

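```bash
python3 -m creep '[[0,0,-0.17,-0.27,-0.04,5,1],[0,0,-0.17,-0.27,-0.04,8,1],[0,0,-0.17,-0.27,-0.04,9.1,1],[0,0,-0.17,-0.27,-0.04,9.1,0.5],[0,0,-0.17,-0.27,-0.04,9.1,0],[0,0,-0.17,-0.27,-0.04,9.1,-0.3],[0,0,-0.17,-0.27,-0.04,9.1,-1],[0,0,-0.17,-0.27,-0.04,9.1,-1],[0,0,-0.17,-0.27,-0.04,9.1,-1],[0,0,-0.14,-0.27,-0.04,9.1,-1]]' 120 >/dev/null; python3 s.py
```

```text
lane mm [-126.2 -163.7] z 106.6 yaw rel -0.0159 F [-1.6  2.6  8. ] T [0.618 0.213 0.079] q [-0.39  0.44  1.98  0.    0.72  1.17] t 48.5
```

```bash
python3 -m creep '[[0,0,0,0,0,0,-1],[0,0,0.03,0,0,0,-1],[0,0,0.03,0,0,0,-1],[0,0,0.03,0,0,0,-1],[0,0,0.03,0,0,0,-1],[0,0,0.03,0,0,0,-1],[0,0,0.03,0,0,0,-1],[0,0,0.03,0,0,0,-1],[0,0,0.03,0,0,0,-1],[0,0,0.06,0,0,0,-1]]' >/dev/null; python3 s.py
```

```text
lane mm [-126.1 -163.7] z 106.6 yaw rel -0.0759 F [-1.9  2.8  8.8] T [0.676 0.139 0.12 ] q [-0.39  0.44  1.98  0.    0.72  1.23] t 49.75
```

```bash
python3 -m creep '[[0,0,0.03,0,0,0,-1],[0,0,0.03,0,0,0,-1],[0,0,0.03,0,0,0,-1],[0,0,0.03,0,0,0,-1],[0,0,0.03,0,0,0,-1],[0,0,0.03,0,0,0,-1],[0,0,0.03,0,0,0,-1],[0,0,0.03,0,0,0,-1],[0,0,0.06,0,0,0,-1],[0,0,0.09,0,0,0,-1]]' >/dev/null; python3 s.py
```

```text
lane mm [-126.1 -163.6] z 106.6 yaw rel -0.1646 F [-0.8  6.   8.7] T [0.979 0.142 1.516] q [-0.39  0.44  1.98  0.    0.72  1.32] t 51.0
```

```bash
python3 -m creep '[[0,0,-0.05,0,0,0,-1],[0,0,-0.23,0,0,0,-1],[0,0,-0.41,0,0,0,-1],[0,0,-0.59,0,0,0,-1],[0,0,-0.77,0,0,0,-1],[0,0,-0.95,0,0,0,-1],[0,0,-1.13,0,0,0,-1],[0,0,-1.31,0,0,0,-1],[0,0,-1.49,0,0,0,-1],[0,0,-1.62,0,0,0,-1]]' >/dev/null; python3 s.py; python3 ptr2.py back
cat > fit.py <<'E'
from h import *
from scipy.optimize import least_squares
p=cam("side");ims=[cv2.imread(f"pics/side_{n}.png") if n!="0" else cv2.imread("pics/side0.png") for n in("0","stop","back")]
K=np.array([[p["fx"],0,p["cx"]],[0,p["fy"],p["cy"]],[0,0,1.]])
A=att(p)
def proj(w):
    c=(w-np.array(p["xyz"]))@A; s=c[:,:2]/-c[:,2:];s[:,1]*=-1
    s=s*(1+p["k1"]*(s**2).sum(1))[:,None];return s@K[:2,:2].T+K[:2,2]
Y,X=np.mgrid[148:158,303:317]
obs=[cv2.GaussianBlur(i,(3,3),0).min(2)[148:158,303:317].astype(float) for i in ims]
def model(cx,cy,r0,r1,wd,a,g,sg,b):
    t=np.linspace(0,1,25);u=np.linspace(-.5,.5,7);T,U=np.meshgrid(r0+(r1-r0)*t,wd*u)
    w=np.c_[cx+(T*np.cos(a)-U*np.sin(a)).ravel(),cy+(T*np.sin(a)+U*np.cos(a)).ravel(),np.full(T.size,.1345)]
    q=proj(w);d=(X[...,None]-q[:,0])**2+(Y[...,None]-q[:,1])**2
    return b+g*np.exp(-d/2/sg**2).mean(-1)
m=[(proj(np.array([[.468+.0,-.1785,.1345]]))[0])]
def mask(o): return (np.hypot((X-m[0][0]),(Y-m[0][1]))<4.6)
def f(v): return np.concatenate([(model(v[0],v[1],v[2],v[3],.003,v[4+i],v[8+i]*100,v[7],v[11]*10)-o)[mask(o)]/30 for i,o in enumerate(obs)])
for s in((-.8,-2.8,-1.3),(-1,-2.5,-1.5)):
    r_=least_squares(f,[.468,-.178,.002,.017,*s,1.,4,4,4,3],loss="soft_l1",x_scale=[.002,.002,.002,.002,.1,.1,.1,.2,1,1,1,1]);v=r_.x
    print(r_.cost,v.round(4),"start-stop",v[4]-v[5],"back-stop",v[6]-v[5])
E
python3 fit.py
```

```text
lane mm [-125.4 -164.5] z 106.6 yaw rel 1.4594 F [ 0.8 -0.4  3.7] T [-0.076  0.063 -0.131] q [-0.4   0.44  1.98 -0.    0.72 -0.31] t 52.25
0.53 [306.3, 153.2, 309.8, 161.8]
2.1985374485005815 [ 0.4695 -0.1797 -0.004   0.015  -0.823  -2.8888 -1.5525  1.3964  2.7292
  2.4734  2.3292  3.2257] start-stop 2.065812465515749 back-stop 1.336259082133936
2.198537448691333 [ 0.4695 -0.1797 -0.004   0.015  -0.823  -2.8888 -1.5525  1.3964  2.7292
  2.4734  2.3292  3.2257] start-stop 2.065811748208129 back-stop 1.3362566729070098
```

View pics/ptr_back.png

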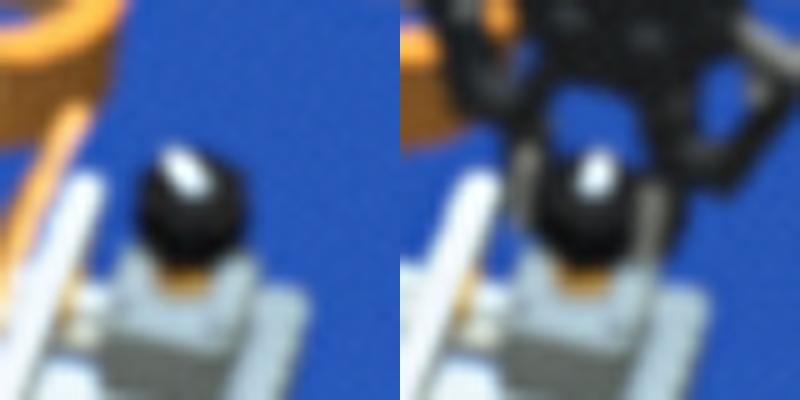

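```bash
python3 -m creep '[[0,0,-0.05,0,0,0,-1],[0,0,-0.1,0,0,0,-1],[0,0,-0.15,0,0,0,-1],[0,0,-0.2,0,0,0,-1],[0,0,-0.2,0,0,0,-1],[0,0,-0.2,0,0,0,-1],[0,0,-0.2,0,0,0,-1],[0,0,-0.2,0,0,0,-1],[0,0,-0.2,0,0,0,-1],[0,0,-0.2,0,0,0,-1]]' >/dev/null; python3 s.py; python3 ptr2.py back;python3 fit.py
```

```text
lane mm [-125.3 -164.5] z 106.6 yaw rel 1.6529 F [ 0.7 -0.5  5.9] T [ 0.02  -0.036  0.12 ] q [-0.39  0.44  1.98 -0.    0.72 -0.5 ] t 53.65
1.3169930126499805 [ 0.4695 -0.1798 -0.0042  0.0155 -0.8151 -2.9003 -1.4242  1.4156  2.7403
  2.4921  2.2208  3.1584] start-stop 2.08512531987523 back-stop 1.4760514738445074
1.3169930126350982 [ 0.4695 -0.1798 -0.0042  0.0155 -0.8151 -2.9003 -1.4242  1.4156  2.7403
  2.4921  2.2208  3.1584] start-stop 2.085125203200886 back-stop 1.4760510743598125
```

Pointer photos say the pads slip during turning, so I'll do one clean reference: seat hard, release while loaded clockwise (so the knob stays on its stop), photograph, then regrip and set by the pointer.

```bash
python3 -m creep '[[0,0,0.18,0,0,0,-1],[0,0,0.36,0,0,0,-1],[0,0,0.54,0,0,0,-1],[0,0,0.72,0,0,0,-1],[0,0,0.9,0,0,0,-1],[0,0,1.08,0,0,0,-1],[0,0,1.26,0,0,0,-1],[0,0,1.44,0,0,0,-1],[0,0,1.62,0,0,0,-1],[0,0,1.78,0,0,0,-1]]' >/dev/null; python3 s.py
```

```text
lane mm [-126.1 -163.7] z 106.6 yaw rel -0.1329 F [-0.6  4.7  9.9] T [0.694 0.196 0.113] q [-0.39  0.44  1.98  0.    0.72  1.28] t 55.05
```

```bash
python3 -m creep '[[0,0,0.03,0,0,0,-1],[0,0,0.03,0,0,0,-1],[0,0,0.03,0,0,0,-1],[0,0,0.03,0,0,0,-1],[0,0,0.03,0,0,0,-1],[0,0,0.03,0,0,0,-1],[0,0,0.03,0,0,0,-1],[0,0,0.06,0,0,0,-1],[0,0,0.1,0,0,0,-1],[0,0,0.13,0,0,0,-1]]' >/dev/null; python3 s.py
```

```text
lane mm [-129.  -162.7] z 106.4 yaw rel -0.2555 F [-12.6   4.6  19.6] T [0.981 2.25  0.09 ] q [-0.39  0.44  1.98 -0.    0.73  1.41] t 56.3
```

```bash
python3 -m creep '[[0,0,0.05,0,0,0,-1],[0,0,0.1,0,0,0,-1],[0,0,0.1,0,0,0,1],[0,0,0.1,0,0,0,1],[0,0,0.1,0,0,0,1],[0,0,0.1,0,0,-3,1],[0,0,0.1,0,0,-7,1],[0,0,0.1,0,0,-9,1],[0,0,0.1,0,0,-9,1],[0,0,0.1,0,0,-9,1]]' >/dev/null; python3 s.py; python3 ptr2.py stop; python3 fit.py | tail -1
```

```text
lane mm [-127.4 -163.6] z 194.0 yaw rel -0.3554 F [-0.5  0.9 -0.1] T [ 0.036 -0.026 -0.035] q [-0.4   0.29  1.93 -0.    0.92  1.51] t 57.55
0.71 [303.4, 153.9, 312.8, 164.0]
  2.4579  2.2506  3.1749] start-stop 2.3175049563179986 back-stop 1.722872847846391
```

```bash
python3 -m creep '[[0,0,-0.15,0.15,0,5,1],[0,0,-0.3,0.15,0,8,1],[0,0,-0.3,0.15,0,8.75,1],[0,0,-0.3,0.15,0,8.75,0.5],[0,0,-0.3,0.15,0,8.75,0],[0,0,-0.3,0.15,0,8.75,-0.3],[0,0,-0.3,0.15,0,8.75,-1],[0,0,-0.3,0.15,0,8.75,-1],[0,0,-0.3,0.15,0,8.75,-1],[0,0,-0.3,0.15,0,8.75,-1]]' 120 >/dev/null; python3 s.py
python3 -m creep '[[0,0,-0.1,0,0,0,-1],[0,0,-0.26,0,0,0,-1],[0,0,-0.43,0,0,0,-1],[0,0,-0.6,0,0,0,-1],[0,0,-0.77,0,0,0,-1],[0,0,-0.94,0,0,0,-1],[0,0,-1.11,0,0,0,-1],[0,0,-1.28,0,0,0,-1],[0,0,-1.45,0,0,0,-1],[0,0,-1.5,0,0,0,-1]]' >/dev/null; python3 s.py; python3 ptr2.py back;python3 fit.py
```

```text
lane mm [-124.7 -163.8] z 109.3 yaw rel -0.0566 F [-1.2  5.9 11.2] T [ 1.098  0.245 -0.059] q [-0.39  0.43  1.98  0.    0.73  1.21] t 58.95
lane mm [-125.3 -163.1] z 109.3 yaw rel 1.4462 F [-3.4  9.4 14.3] T [ 1.578  0.566 -0.065] q [-0.39  0.43  1.98  0.    0.73 -0.3 ] t 60.2
2.627569317118266 [ 0.4696 -0.1796 -0.0044  0.0159 -0.844  -3.1246 -1.7237  1.3949  2.7792
  2.4466  2.1468  3.2396] start-stop 2.280626852981666 back-stop 1.4009196040962086
2.627569317036433 [ 0.4696 -0.1796 -0.0044  0.0159 -0.844  -3.1246 -1.7237  1.3949  2.7792
  2.4466  2.1468  3.2396] start-stop 2.2806295752537373 back-stop 1.4009216909650104
```

```bash
python3 -m creep '[[0,0,-0.05,0,0,0,-1],[0,0,-0.1,0,0,0,-1],[0,0,-0.14,0,0,0,-1],[0,0,-0.14,0,0,0,-1],[0,0,-0.14,0,0,0,-1],[0,0,-0.14,0,0,0,-1],[0,0,-0.14,0,0,0,-1],[0,0,-0.14,0,0,0,-1],[0,0,-0.14,0,0,0,-1],[0,0,-0.14,0,0,0,-1]]' >/dev/null; python3 s.py; python3 ptr2.py back;python3 fit.py|tail -1;  python3 f.py fin | grep side
```

```text
lane mm [-125.4 -163.2] z 109.3 yaw rel 1.5837 F [-2.5  9.6 14.3] T [1.518 0.62  0.07 ] q [-0.39  0.43  1.98  0.    0.73 -0.43] t 61.6
0.4 [170.8, 240.8, 200.2, 294.6]
  2.4399  2.424   3.1912] start-stop 2.3085636415374093 back-stop 1.641404924883349
side -0.085 [69, 45, 50, 64, 77, 42, 47, 76, 44]
side -0.06 [-1, 151, 151, 152, 152, 151, 151, 152, 43]
side -0.03 [-1, 151, 152, 152, 151, 152, 152, 152, 42]
side 0 [-1, 150, 150, 151, 150, 151, 152, 152, 42]
side 0.03 [-1, 152, 152, 152, 152, 151, 151, 151, 42]
side 0.06 [-1, 152, 153, 153, 153, 152, 152, 151, 40]
side 0.085 [-1, -1, -1, -1, -1, -1, -1, 86, 86]
```

```bash
python3 -m creep '[[0,0,0.03,0,0,0,-1],[0,0,0.06,0,0,0,-1],[0,0,0.06,0,0,0,-1],[0,0,0.06,0,0,0,-1],[0,0,0.06,0,0,0,-1],[0,0,0.06,0,0,0,-1],[0,0,0.06,0,0,0,-1],[0,0,0.06,0,0,0,-1],[0,0,0.06,0,0,0,-1],[0,0,0.06,0,0,0,-1]]' >/dev/null; python3 s.py; python3 ptr2.py back;python3 fit.py|tail -1; python3 -c "
from bench import r
print(r.job_done())"
```

```text
lane mm [-125.3 -163.1] z 109.3 yaw rel 1.5233 F [-3.4  9.2 13.8] T [ 1.546  0.587 -0.006] q [-0.39  0.43  1.98  0.    0.73 -0.37] t 63.1
0.67 [303.7, 151.5, 311.8, 163.4]
  2.428   2.3599  3.2448] start-stop 2.2993928878929224 back-stop 1.5852088005633809
the job is handed in; nothing more can be done
None
```

The job is handed in at about 63 s: the carton is closed, end flaps first, then the long ones flat over them. The knob was seated, backed off and is still gripped at 120 N, about 1.58 rad off its stop (target 1.571). That figure comes from pointer photos good to roughly ±0.1 rad, because the pads slipped while turning and I had to seat and back off the knob several times before the final setting.

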